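Push the catch pans home under the riffle splitter

TASK

Get the sample splitter ready for use: its two steel catch pans have been left pulled out, askew and too near to you. Push each pan along the bench, on the side where it stands, until its long wall is flush against the splitter's blue pedestal all along and the pan is centred on the row of chutes, so that every chute empties into it. Only push the pans, never lift or tip them, and leave the other things on the bench where they are.

Things in the scene. Friction and masses are not known exactly. Their poses are not given: they have to be found in the camera images.
- splitter: Riffle splitter bolted to the bench (fixed). Origin: on the bench under its centre; x runs along its row of ten chutes, away from the robot but turned by up to 12 degrees, y to its left. Blue pedestal 150 mm (x) by 50 mm (y), 75 mm high, carries the chute box. Bolted feet at its two ends, up to 10 mm high, reach to x = +-104 mm within y = +-20 mm.
- stop_left (a point): Centre of the pedestal's left long face, the left pan's stop: upright, 150 mm long along the splitter's x, 25 mm left of its centre line; this point is 30 mm above the bench. Axes as the splitter's.
- stop_right (a point): The same on the pedestal's right long face, the right pan's stop, 25 mm right of the centre line.
- mouths (a point): Point on the splitter's centre line, 70 mm above the bench, level with the lower lips of the chute mouths, which overhang both sides to y = +-64 mm (a 50 mm high pan passes below). The chutes cover x = +-65 mm; a pan, 164 mm long inside, catches them all when its centre is within about 15 mm of x = 0. Above, the chute box narrows to y = +-30 mm at 180 mm height.
- hopper_top (a point): Centre of the rim of the steel hopper on top of the splitter, 232 mm above the bench; the hopper measures 146 mm along x and 118 mm along y.
- pan_left: Loose open steel catch pan on the splitter's left (+y) side: 170 mm long (its x), 110 mm wide (y), 50 mm high, walls 3 mm, about 0.35 kg; it slides when pushed. Origin: centre of its underside. It starts 40 to 85 mm out from its stop, 20 to 47 mm too far towards the splitter's -x, askew by up to 14 degrees. Home: origin at x = 0, y = +80 mm in the splitter's frame, x axes parallel.
- pan_right: Loose open steel catch pan on the splitter's right (-y) side: 170 mm long (its x), 110 mm wide (y), 50 mm high, walls 3 mm, about 0.35 kg; it slides when pushed. Origin: centre of its underside. It starts 40 to 85 mm out from its stop, 20 to 47 mm too far towards the splitter's -x, askew by up to 14 degrees. Home: origin at x = 0, y = -80 mm in the splitter's frame, x axes parallel.
- jar: Bystander: amber sample jar with white cap, 60 mm across, 85 mm high, standing just in front of the splitter, between the pans. Origin: centre of its underside.
- brush: Bystander: sieve brush, 165 mm long, 20 mm wide and high, lying left of the left pan. Origin: on the bench near its middle; x along its length.
- dish: Bystander: white porcelain dish, 80 mm across, 28 mm high. Origin: centre of its underside.
- sieve: Bystander: small cream test sieve, 104 mm across, 45 mm high. Origin: centre of its underside.
- beaker: Bystander: glass beaker, 68 mm across, 85 mm high. Origin: centre of its underside.
- scoop: Bystander: aluminium scoop with wooden handle, 200 mm long (x from -124 to +75 mm), 60 mm wide, 40 mm high, lying behind the splitter. Origin: on the bench under the scoop's back part.
- wash_bottle: Bystander: white wash bottle with red top, 64 mm across, 170 mm high, right of the right pan. Origin: centre of its underside.
Things that resemble listed ones, but are neither listed nor needed, are in the scene too. What is shaped like the pan_right but purple or turquoise is not meant.

How it is judged:
At the end, for the whole second after the job is handed in: Each pan stands at rest, flat on the bench, on its own side of the splitter: its long wall against the pedestal (origin within 4 mm of the home distance of 80 mm from the splitter's centre line), parallel to it within 0.04 rad, and its centre within 15 mm of the middle of the chute row (y of pan_left in the frame of splitter between 0.076 and 0.084 m and x of pan_left in the frame of splitter between -0.015 and 0.015 m and angle between the x axis of each of pan_left, pan_right and the x axis of splitter, either way round below 0.04 rad and height (world z) of each of pan_left, pan_right below 0.004 m and angle between each of pan_left, pan_right's own z axis and vertical below 0.03 rad and linear speed of each of pan_left, pan_right below 0.01 m/s and y of pan_right in the frame of splitter between -0.084 and -0.076 m and x of pan_right in the frame of splitter between -0.015 and 0.015 m); the robot touches nothing.
It fails at once if a catch pan is lifted off the bench or tipped (height (world z) of any of pan_left, pan_right above 0.012 m or angle between any of pan_left, pan_right's own z axis and vertical above 0.15 rad).
It fails at once if another thing on the bench is moved more than 15 mm (distance of any of jar, brush, dish, sieve, beaker, scoop, wash_bottle from where it was at the start of the episode above 0.015 m).
It also fails if it takes over 72 s, if anything falls off the work surface, if the arm or the gripper's body presses on something with over 40 N, if the wrist force passes 120 N, or if a joint passes its speed limit or range.

ROBOT

A 6-joint arm with a two-finger parallel gripper is mounted at the origin on the work surface. World frame = base frame: x ahead of the robot, y to its left, z up, the work surface at z = 0. Lengths are in m, angles in rad, forces in N, time in s.
With the tool pointing down it reaches from about 0.35 to 0.775 m from the base axis. Payload 5.5 kg.
Tool frame: the origin (TCP) lies midway between the tips of the shut fingers; the grasp point (between the pads) lies 19 mm behind it; z points along the fingers, x is the direction in which the jaws open and shut, and the axes are right-handed (so a half turn about z gives the same grasp; the last joint's range is limited). The gripper opens to 85 mm and grips with 20 to 120 N. Pads are 22 mm wide; open, the fingers measure 114 mm over their backs; the gripper's body (76 mm by 85 mm) begins 54 mm behind the grasp point. The pads swing forward as they close: fully open they stand 13 mm farther back than shut.
Start: joints at [1.114, 0.313, 0.046, 1.304, 0, 1.431], TCP at [0.179, 0.546, 0.231] pointing down, gripper open.
Joint ranges: [-2.76, 2.76], [-0.86, 1.69], [-1.03, 1.26], [-2.2, 2.34], [-1.47, 1.5], [-3.14, 3.14]. Speed limits (rad/s): [2.57, 2.57, 3.14, 3.14, 3.14, 3.14].

INTERFACE

Orientations are given as a unit quaternion [w, x, y, z].
In Python, from workcell import env gives the robot as it stands.
- The arm moves only by the tool servo_tool, never from a script. Its argument "targets" is a list of rows, each an object with "xyz": the shift along the tool's x, y, z in m, a list of three; "twist": the turn, a rotation vector about the tool's x, y, z in rad, a list of three; "jaw": the opening, from 0 (shut) to 1 (fully open). A call has 1 to 12 rows; each row is the pose to reach, as a shift and turn from the pose commanded when the call began, along the tool's axes at that moment; what a row does not reach only later rows make up. A row lasts 1/12 s, in which the tool goes at most 41.7 mm and 7.16 degrees, less where a joint would pass 70% of its speed; a pose out of reach is approached as far as the arm can. A call with a gripper value outside its range is refused whole. The fingers move at their own pace and stop on an object; "squeeze" is the grip in N (left out, the last holds). Time passes only in rows, so rows that repeat a pose let the fingers close. It gives the time, the measured TCP pose, the force and the opening at its end, in the units of the state.
- env.get_state(): the state, without advancing time (a new reading comes with each control period).
- env.read_camera(name): name is "scene" or "top"; returns a dict with "color" (384x512x3 uint8, red, green, blue), "depth" (384x512 float32, m along the optical axis (not along the pixel's ray), 0 where there is no reading), "fx", "fy", "cx", "cy" (pixels), "eye" and "attitude" of the camera in the world. Camera axes: x right, y down, z forward; pixel columns grow to the right and rows downward; lengths in m; the calibration is good to about 2 mm. A picture is of the moment at which its call begins.
- env.hand_in(): hands the job in, once; it reports no verdict.
The state is a dict: "clock": time; "joint_pos": joint angles; "qvel": joint speeds; "tau": joint torques, N m; "tcp_pos": TCP position; "orientation": TCP orientation; "wrist_force": force on the tool from outside, world axes, zero at the start; "ft_torque": the same for the moment, N m; "finger_gap": finger opening in m.
Only numpy, scipy, OpenCV 4.12 (cv2) and the standard library are available. Lean on these libraries where they do the work, as an engineer would, in place of code of your own. Each camera call takes 0.05 s, during which the arm holds its last target. There are 200 camera calls.

## Working session

There is one attempt and no reset: what is moved stays moved. The work goes in short steps, Python scripts to look and compute and a tool call to move; the robot and the scene stay as the last step left them, time stands still between calls to the robot, and variables do not carry over. Pictures are saved under pics/ and viewed, about 8 in all and at most 12, crops included, and the job is handed in when it is done.

Besides the shell and the picture viewer there is one more tool, called after ">>>" in YAML: its name, and indented under it one key for each argument. servo_tool: Moves the arm, as the interface text tells. Its arguments: {"type":"object","properties":{"targets":{"type":"array","items":{"type":"object","properties":{"xyz":{"type":"array","items":{"type":"number"}},"twist":{"type":"array","items":{"type":"number"}},"jaw":{"type":"number"}}}},"squeeze":{"type":"number"}},"required":["targets"]}

```bash
mkdir -p pics; ls; cat > h.py <<'E'
import numpy as np, cv2
from workcell import env
from scipy.spatial.transform import Rotation as R
def cam(n):
    c=env.read_camera(n); c['img']=cv2.cvtColor(c['color'],cv2.COLOR_RGB2BGR)
    a=np.asarray(c['attitude'],float)
    c['R']=a if a.shape==(3,3) else R.from_quat(a[[1,2,3,0]]).as_matrix()
    return c
def cloud(c):
    d=c['depth'];v,u=np.indices(d.shape)
    p=np.stack([(u-c['cx'])/c['fx']*d,(v-c['cy'])/c['fy']*d,d],-1)
    P=p@c['R'].T+np.asarray(c['eye']); P[d==0]=np.nan
    return P
def ray(c,u,v,z):
    r=c['R']@np.array([(u-c['cx'])/c['fx'],(v-c['cy'])/c['fy'],1]); e=np.asarray(c['eye'])
    return e+r*(z-e[2])/r[2]
E
python3 - <<'E'
from h import *
for n in('top','scene'):
    c=cam(n);cv2.imwrite(f'pics/{n}0.png',c['img']);np.savez(f'{n}0.npz',**c);print(n,c['eye'],c['attitude'],c['fx'],c['cx'],c['cy'])
print(env.get_state())
E
```

```text
pics
top [ 0.32793053 -0.07933847  1.39065873] [-0.05978977  0.70988124 -0.69959358  0.05534105] 398.93622933468345 257.497013167249 200.66307677537804
scene [ 0.84177532 -0.67160312  1.23118002] [-0.27646136  0.92863974  0.23868195 -0.06502519] 389.52513030627273 260.05087130025385 192.56092863898064
{'clock': 0.1, 'joint_pos': array([ 1.11439159e+00,  3.13927867e-01,  4.50763166e-02,  1.30357139e+00,
       -3.71525897e-05,  1.43117640e+00]), 'qvel': array([ 0.00023391, -0.00261031,  0.00171459, -0.00053142,  0.00021248,
       -0.00077985]), 'tau': array([ 2.45241106e-03, -4.81725061e+01,  2.99244833e+01,  1.26600396e-02,
       -1.21129347e-04, -8.51278600e-06]), 'tcp_pos': array([0.17894948, 0.54596919, 0.23048991]), 'orientation': array([ 3.97298083e-04,  8.09787651e-01,  5.86722506e-01, -7.09903658e-04]), 'wrist_force': array([-0.00802876, -0.24450436, -0.28327014]), 'ft_torque': array([0.04128084, 0.02064554, 0.0062583 ]), 'finger_gap': 0.08570561913739132}
```

View pics/top0.png

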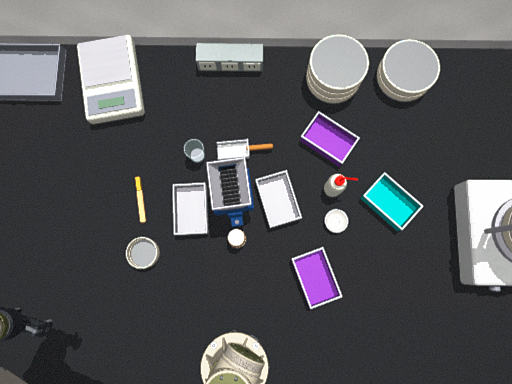

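View pics/scene0.png

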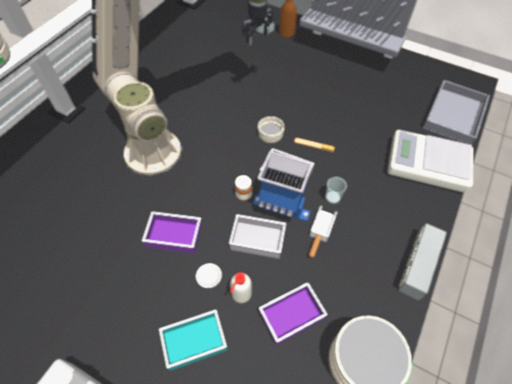

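The top view shows the splitter at about (230,185), the left pan at (190,210), the right pan at (278,200) and the jar at (237,238). The purple and turquoise trays are decoys. The scene view confirms the layout, with the right pan at (258,235) and the left pan hidden behind the splitter.

```bash
python3 - <<'E'
from h import *
c=dict(np.load('top0.npz'));P=cloud(c);im=c['img'];hsv=cv2.cvtColor(im,cv2.COLOR_BGR2HSV)
def rect(m,lab,z=None):
    n,l,s,_=cv2.connectedComponentsWithStats(cv2.dilate(m.astype(np.uint8),np.ones((3,3))))
    k=1+np.argmax(s[1:,4]);mm=m&(l==k)
    v,u=np.nonzero(mm)
    X=np.array([ray(c,a,b,z)[:2] for a,b in zip(u,v)])
    r=cv2.minAreaRect((X*1000).astype(np.float32));print(lab,len(u),np.round(r[0],1),np.round(r[1],1),round(r[2],1),'zmed',np.nanmedian(P[mm][:,2]), 'px',u.min(),u.max(),v.min(),v.max())
def roi(x0,x1,y0,y1):
    m=np.zeros(im.shape[:2],bool);m[y0:y1,x0:x1]=1;return m
Z=P[...,2];V=hsv[...,2];S=hsv[...,1]
for nm,q in(('L',roi(168,210,175,245)),('Rr',roi(250,306,162,235))):
    print(nm,'V pct',np.percentile(V[q],[30,50,70,90]))
    rect(q&(V>90)&(S<60),nm+'sil',.05)
    rect(q&(V>225)&(S<60),nm+'bright',.05)
    rect(q&(Z>.035)&(Z<.065),nm+'depth',.05)
rect(roi(195,262,145,220)&(Z>.215)&(Z<.25),'hop',.232)
for nm,q,z in(('jar',roi(222,250,224,252),.085),('beak',roi(180,210,135,167),.085),('brush',roi(130,150,170,225),.02),('dish',roi(320,352,205,237),.028),('sieve',roi(122,162,235,272),.045),('bottle',roi(320,360,170,200),.1),('scoop',roi(215,275,138,157),.02)):
    rect(q&(Z>.012),nm,z)
rect((hsv[...,0]>100)&(hsv[...,0]<125)&(S>150)&roi(195,262,145,235),'blue',0.01)
s=4;cr=im[130:265,110:370];cv2.imwrite('pics/crop.png',cv2.resize(cr,None,fx=3,fy=3,interpolation=cv2.INTER_NEAREST))
E
```

```text
L V pct [ 56. 170. 246. 249.]
Lsil 1784 [532.2 157.8] [201.2 127.5] 2.9 zmed 0.00577842695769748 px 172 209 175 234
Lbright 1284 [520.3 162.3] [171.9 111.2] 4.1 zmed 0.005245932491027672 px 173 206 183 234
Ldepth 309 [520.2 161.5] [172.5 113.8] 4.2 zmed 0.05219529243978327 px 173 207 183 234
Rr V pct [ 54.   59.  232.9 250. ]
Rrsil 1745 [ 558.8 -139. ] [177.6 116.9] 17.5 zmed 0.005570604434212312 px 255 301 169 227
Rrbright 1237 [ 558.7 -138.7] [171.2 111.2] 17.6 zmed 0.005366548768132917 px 256 301 170 226
Rrdepth 277 [ 558.9 -139.1] [172.7 112. ] 17.7 zmed 0.052992536022228975 px 256 301 170 226
hop 601 [570.8  16.8] [146.7 117.8] 8.7 zmed 0.23010517963869126 px 206 251 157 209
jar 266 [418.1  -2.7] [58.8 55.6] 1.2 zmed 0.08540125930807885 px 228 245 229 247
beak 287 [713.7 148.5] [77.9 68. ] 2.1 zmed 0.05964534709792013 px 184 204 139 161
brush 209 [555.8 341.5] [160.7  19.9] 10.2 zmed 0.016088287921729227 px 135 145 176 221
dish 303 [ 488.7 -339.4] [75.9 75.8] 0.8 zmed 0.021350742954747703 px 325 347 209 231
sieve 326 [369.6 315.4] [ 99.8 108.1] 0.9 zmed 0.030681511910796933 px 126 158 237 267
bottle 399 [ 606.4 -335.1] [ 61.7 110. ] 39.2 zmed 0.11293717700684813 px 324 357 174 196
scoop 250 [743.5 -19.5] [ 62.8 198.3] 6.2 zmed 0.03499610327122693 px 216 272 139 156
blue 350 [561.7 -15.6] [106.  199.9] 54.2 zmed 0.08474756933156913 px 214 253 168 226
```

View pics/crop.png

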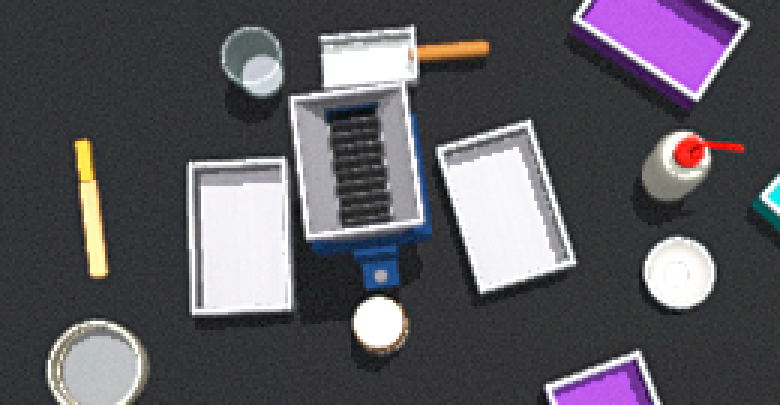

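Splitter is at (571, 17) mm with yaw 8.7°. In its frame the left pan is at (-28, 151) mm and -4.5°, the right pan at (-35, -152) mm and +8.9°, and both fit the stated ranges. I'll push with the open two-finger gripper, first along x, then along y against the pedestal.

```bash
cat >> h.py <<'E'
S0=np.array([.5708,.0168]);A=np.deg2rad(8.7)
def rot(a): return np.array([[np.cos(a),-np.sin(a)],[np.sin(a),np.cos(a)]])
def go(sx,sy,z,jawdir):
    "jawdir: tool-x yaw in splitter frame"
    s=env.get_state();q=s['orientation'];T=R.from_quat(q[[1,2,3,0]])
    w=np.r_[S0+rot(A)@[sx,sy],z]; y=A+jawdir
    G=R.from_matrix(np.array([[np.cos(y),np.sin(y),0],[np.sin(y),-np.cos(y),0],[0,0,-1]]).T)
    print('world',w.round(3),'shift',T.inv().apply(w-s['tcp_pos']).round(4),'twist',(T.inv()*G).as_rotvec().round(3),'t',s['clock'])
def where():
    s=env.get_state();p=rot(-A)@(s['tcp_pos'][:2]-S0);print('splitter-frame tcp',p.round(4),s['tcp_pos'].round(4))
E
python3 - <<'E'
from h import *
go(-.155,.151,.231,np.pi/2)
E
```

```text
world [0.395 0.143 0.231] shift [-3.161e-01  3.307e-01 -1.000e-04] twist [-0.001  0.002 -0.469] t 0.1
```

>>> servo_tool:
  targets:
    - {"xyz": [-0.316,0.331,0],"twist": [0,0,-0.469],"jaw": 0.6}
    - {"xyz": [-0.316,0.331,0],"twist": [0,0,-0.469],"jaw": 0.6}
    - {"xyz": [-0.316,0.331,0],"twist": [0,0,-0.469],"jaw": 0.6}
    - {"xyz": [-0.316,0.331,0],"twist": [0,0,-0.469],"jaw": 0.6}
    - {"xyz": [-0.316,0.331,0],"twist": [0,0,-0.469],"jaw": 0.6}
    - {"xyz": [-0.316,0.331,0],"twist": [0,0,-0.469],"jaw": 0.6}
    - {"xyz": [-0.316,0.331,0],"twist": [0,0,-0.469],"jaw": 0.6}
    - {"xyz": [-0.316,0.331,0],"twist": [0,0,-0.469],"jaw": 0.6}
    - {"xyz": [-0.316,0.331,0],"twist": [0,0,-0.469],"jaw": 0.6}
    - {"xyz": [-0.316,0.331,0],"twist": [0,0,-0.469],"jaw": 0.6}
    - {"xyz": [-0.316,0.331,0],"twist": [0,0,-0.469],"jaw": 0.6}
    - {"xyz": [-0.316,0.331,0],"twist": [0,0,-0.469],"jaw": 0.6}

```text
clock: 1.1
tcp_pos: [0.3977, 0.1384, 0.2311]
orientation: [0.001, 0.654, 0.757, -0.0]
wrist_force: [0.8, -0.2, -0.2]
finger_gap: 0.0512
```

```bash
python3 - <<'E'
from h import *
where();go(-.155,.151,.015,np.pi/2)
E
```

```text
splitter-frame tcp [-0.1527  0.1464] [0.3977 0.1384 0.2311]
world [0.395 0.143 0.015] shift [ 0.005  -0.0025  0.2161] twist [ 0.001  0.002 -0.006] t 1.1
```

>>> servo_tool:
  targets:
    - {"xyz": [0.0,0,0.04],"jaw": 0.6}
    - {"xyz": [0.0,0,0.08],"jaw": 0.6}
    - {"xyz": [0.0,0,0.12],"jaw": 0.6}
    - {"xyz": [0.0,0,0.15],"jaw": 0.6}
    - {"xyz": [0.0,0,0.175],"jaw": 0.6}
    - {"xyz": [0.0,0,0.195],"jaw": 0.6}
    - {"xyz": [0.0,0,0.208],"jaw": 0.6}
    - {"xyz": [0.0,0,0.216],"jaw": 0.6}
    - {"xyz": [0.0,0,0.216],"jaw": 0.6}

```text
schema error: expected keys xyz, twist, jaw
```

```bash
python3 - <<'E'
from h import *
where();go(-.095,.151,.015,np.pi/2)
E
```

```text
splitter-frame tcp [-0.1527  0.1464] [0.3977 0.1384 0.2311]
world [0.454 0.152 0.015] shift [0.0054 0.0575 0.2162] twist [ 0.001  0.002 -0.006] t 1.1
```

>>> servo_tool:
  targets:
    - {"xyz": [0,0,0.04],"twist": [0,0,0],"jaw": 0.6}
    - {"xyz": [0,0,0.08],"twist": [0,0,0],"jaw": 0.6}
    - {"xyz": [0,0,0.12],"twist": [0,0,0],"jaw": 0.6}
    - {"xyz": [0,0,0.15],"twist": [0,0,0],"jaw": 0.6}
    - {"xyz": [0,0,0.175],"twist": [0,0,0],"jaw": 0.6}
    - {"xyz": [0,0,0.195],"twist": [0,0,0],"jaw": 0.6}
    - {"xyz": [0,0,0.208],"twist": [0,0,0],"jaw": 0.6}
    - {"xyz": [0,0,0.216],"twist": [0,0,0],"jaw": 0.6}
    - {"xyz": [0,0,0.216],"twist": [0,0,0],"jaw": 0.6}
    - {"xyz": [0,0,0.216],"twist": [0,0,0],"jaw": 0.6}

```text
clock: 1.93
tcp_pos: [0.395, 0.1433, 0.0153]
orientation: [-0.0, 0.651, 0.759, -0.0]
wrist_force: [1.0, 0.7, -0.3]
finger_gap: 0.0513
```

```bash
python3 - <<'E'
from h import *
where();go(-.095,.151,.015,np.pi/2)
E
```

```text
splitter-frame tcp [-0.1546  0.1516] [0.395  0.1433 0.0153]
world [0.454 0.152 0.015] shift [-0.0007  0.0596  0.0003] twist [-0.001 -0.     0.001] t 1.9333
```

>>> servo_tool:
  targets:
    - {"xyz": [0,0.01,0],"twist": [0,0,0],"jaw": 0.6}
    - {"xyz": [0,0.018,0],"twist": [0,0,0],"jaw": 0.6}
    - {"xyz": [0,0.023,0],"twist": [0,0,0],"jaw": 0.6}
    - {"xyz": [0,0.027,0],"twist": [0,0,0],"jaw": 0.6}
    - {"xyz": [0,0.031,0],"twist": [0,0,0],"jaw": 0.6}
    - {"xyz": [0,0.035,0],"twist": [0,0,0],"jaw": 0.6}
    - {"xyz": [0,0.039,0],"twist": [0,0,0],"jaw": 0.6}
    - {"xyz": [0,0.043,0],"twist": [0,0,0],"jaw": 0.6}
    - {"xyz": [0,0.047,0],"twist": [0,0,0],"jaw": 0.6}
    - {"xyz": [0,0.051,0],"twist": [0,0,0],"jaw": 0.6}
    - {"xyz": [0,0.055,0],"twist": [0,0,0],"jaw": 0.6}
    - {"xyz": [0,0.058,0],"twist": [0,0,0],"jaw": 0.6}

```text
clock: 2.93
tcp_pos: [0.4534, 0.1521, 0.0153]
orientation: [0.0, 0.651, 0.759, 0.0]
wrist_force: [-1.2, -0.2, -0.0]
finger_gap: 0.051
```

```bash
python3 - <<'E'
from h import *
where();go(-.13,.151,.015,np.pi/2)
c=cam('top');cv2.imwrite('pics/t1.png',cv2.resize(c['img'][120:300,110:370],None,fx=3,fy=3))
E
```

```text
splitter-frame tcp [-0.0956  0.1515] [0.4534 0.1521 0.0153]
world [0.419 0.146 0.015] shift [-0.0005 -0.0344  0.0002] twist [ 0.001 -0.     0.001] t 2.9333
```

View pics/t1.png

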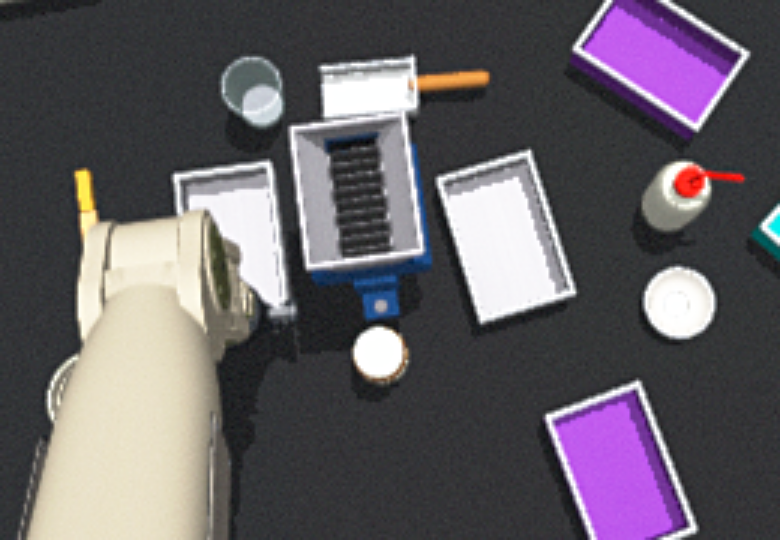

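The left pan has moved forward and squared up, and its far edge is near (270,165) in the crop. Next I go round to its outer long wall.

>>> servo_tool:
  targets:
    - {"xyz": [0,-0.03,0],"twist": [0,0,0],"jaw": 0.6}
    - {"xyz": [0,-0.035,-0.03],"twist": [0,0,0],"jaw": 0.6}
    - {"xyz": [0,-0.035,-0.07],"twist": [0,0,0],"jaw": 0.6}
    - {"xyz": [0.02,-0.02,-0.1],"twist": [0,0,0.1],"jaw": 0.6}
    - {"xyz": [0.05,0,-0.1],"twist": [0,0,0.22],"jaw": 0.6}
    - {"xyz": [0.075,0.03,-0.1],"twist": [0,0,0.34],"jaw": 0.6}
    - {"xyz": [0.09,0.06,-0.1],"twist": [0,0,0.46],"jaw": 0.6}
    - {"xyz": [0.09,0.09,-0.1],"twist": [0,0,0.58],"jaw": 0.6}
    - {"xyz": [0.09,0.096,-0.1],"twist": [0,0,0.7],"jaw": 0.6}
    - {"xyz": [0.09,0.096,-0.1],"twist": [0,0,0.82],"jaw": 0.6}
    - {"xyz": [0.09,0.096,-0.1],"twist": [0,0,0.94],"jaw": 0.6}
    - {"xyz": [0.09,0.096,-0.1],"twist": [0,0,1.06],"jaw": 0.6}

```text
clock: 3.98
tcp_pos: [0.5347, 0.2558, 0.1151]
orientation: [-0.0, 0.946, 0.323, 0.0]
wrist_force: [0.4, 0.1, -0.8]
finger_gap: 0.0513
```

```bash
python3 - <<'E'
from h import *
where();go(0,.243,.012,0)
E
```

```text
splitter-frame tcp [0.0004 0.2417] [0.5347 0.2558 0.1151]
world [0.534 0.257 0.012] shift [ 1.000e-04 -1.300e-03  1.031e-01] twist [-0.    -0.001  0.505] t 3.9833
```

>>> servo_tool:
  targets:
    - {"xyz": [0,0,0],"twist": [0,0,0.12],"jaw": 1}
    - {"xyz": [0,0,0],"twist": [0,0,0.24],"jaw": 1}
    - {"xyz": [0,0,0],"twist": [0,0,0.36],"jaw": 1}
    - {"xyz": [0,0,0.02],"twist": [0,0,0.48],"jaw": 1}
    - {"xyz": [0,0,0.04],"twist": [0,0,0.505],"jaw": 1}
    - {"xyz": [0,0,0.06],"twist": [0,0,0.505],"jaw": 1}
    - {"xyz": [0,0,0.08],"twist": [0,0,0.505],"jaw": 1}
    - {"xyz": [0,0,0.095],"twist": [0,0,0.505],"jaw": 1}
    - {"xyz": [0,0,0.103],"twist": [0,0,0.505],"jaw": 1}
    - {"xyz": [0,0,0.103],"twist": [0,0,0.505],"jaw": 1}
    - {"xyz": [0,0,0.103],"twist": [0,0,0.505],"jaw": 1}

```text
clock: 4.9
tcp_pos: [0.5341, 0.2555, 0.0124]
orientation: [-0.0, 0.997, 0.079, 0.0]
wrist_force: [-0.3, -0.2, 0.0]
finger_gap: 0.0853
```

```bash
python3 - <<'E'
from h import *
where();go(0,.146,.012,0)
E
```

```text
splitter-frame tcp [-2.000e-04  2.415e-01] [0.5341 0.2555 0.0124]
world [0.549 0.161 0.012] shift [-0.0004  0.0955  0.0004] twist [-0.    -0.     0.006] t 4.9
```

>>> servo_tool:
  targets:
    - {"xyz": [0,0.012,0],"twist": [0,0,0.004],"jaw": 1}
    - {"xyz": [0,0.02,0],"twist": [0,0,0.004],"jaw": 1}
    - {"xyz": [0,0.026,0],"twist": [0,0,0.004],"jaw": 1}
    - {"xyz": [0,0.032,0],"twist": [0,0,0.004],"jaw": 1}
    - {"xyz": [0,0.038,0],"twist": [0,0,0.004],"jaw": 1}
    - {"xyz": [0,0.044,0],"twist": [0,0,0.004],"jaw": 1}
    - {"xyz": [0,0.05,0],"twist": [0,0,0.004],"jaw": 1}
    - {"xyz": [0,0.056,0],"twist": [0,0,0.004],"jaw": 1}
    - {"xyz": [0,0.062,0],"twist": [0,0,0.004],"jaw": 1}
    - {"xyz": [0,0.068,0],"twist": [0,0,0.004],"jaw": 1}
    - {"xyz": [0,0.074,0],"twist": [0,0,0.004],"jaw": 1}
    - {"xyz": [0,0.08,0],"twist": [0,0,0.004],"jaw": 1}

```text
clock: 5.9
tcp_pos: [0.5464, 0.1758, 0.0122]
orientation: [-0.0, 0.997, 0.077, -0.0]
wrist_force: [-1.2, 3.6, 3.0]
finger_gap: 0.0849
```

>>> servo_tool:
  targets:
    - {"xyz": [0,0.004,0],"twist": [0,0,0],"jaw": 1}
    - {"xyz": [0,0.007,0],"twist": [0,0,0],"jaw": 1}
    - {"xyz": [0,0.009,0],"twist": [0,0,0],"jaw": 1}
    - {"xyz": [0,0.011,0],"twist": [0,0,0],"jaw": 1}
    - {"xyz": [0,0.011,0],"twist": [0,0,0],"jaw": 1}

```text
clock: 6.32
tcp_pos: [0.5481, 0.165, 0.0122]
orientation: [0.0, 0.997, 0.077, -0.0]
wrist_force: [-0.0, 1.7, 1.1]
finger_gap: 0.0854
```

```bash
python3 - <<'E'
from h import *
where();go(0,.146,.012,0)
E
```

```text
splitter-frame tcp [-1.000e-04  1.499e-01] [0.5481 0.165  0.0122]
world [0.549 0.161 0.012] shift [0.0001 0.0039 0.0002] twist [0.001 0.    0.002] t 6.3167
```

>>> servo_tool:
  targets:
    - {"xyz": [0,0.001,0],"twist": [0,0,0],"jaw": 1}
    - {"xyz": [0,0.002,0],"twist": [0,0,0],"jaw": 1}
    - {"xyz": [0,0.003,0],"twist": [0,0,0],"jaw": 1}
    - {"xyz": [0,0.003,0],"twist": [0,0,0],"jaw": 1}

```text
clock: 6.65
tcp_pos: [0.5484, 0.1623, 0.0121]
orientation: [0.0, 0.997, 0.077, -0.0]
wrist_force: [0.2, 1.3, 0.6]
finger_gap: 0.0854
```

>>> servo_tool:
  targets:
    - {"xyz": [0,0.001,0],"twist": [0,0,0],"jaw": 1}
    - {"xyz": [0,0.002,0],"twist": [0,0,0],"jaw": 1}
    - {"xyz": [0,0.002,0],"twist": [0,0,0],"jaw": 1}

```text
clock: 6.9
tcp_pos: [0.5487, 0.1613, 0.0122]
orientation: [-0.001, 0.997, 0.077, -0.0]
wrist_force: [-0.6, 4.2, 0.5]
finger_gap: 0.0854
```

>>> servo_tool:
  targets:
    - {"xyz": [0,0.001,0],"twist": [0,0,0],"jaw": 1}
    - {"xyz": [0,0.002,0],"twist": [0,0,0],"jaw": 1}
    - {"xyz": [0,0.002,0],"twist": [0,0,0],"jaw": 1}

```text
clock: 7.15
tcp_pos: [0.5488, 0.1613, 0.0122]
orientation: [-0.003, 0.997, 0.077, -0.0]
wrist_force: [-0.5, 12.6, 0.5]
finger_gap: 0.0856
```

>>> servo_tool:
  targets:
    - {"xyz": [0,0.001,0],"twist": [0,0,0],"jaw": 1}
    - {"xyz": [0,0.002,0],"twist": [0,0,0],"jaw": 1}
    - {"xyz": [0,0.002,0],"twist": [0,0,0],"jaw": 1}

```text
clock: 7.4
tcp_pos: [0.5488, 0.1614, 0.0123]
orientation: [-0.005, 0.997, 0.078, -0.0]
wrist_force: [-2.3, 20.7, -0.5]
finger_gap: 0.0853
```

```bash
python3 - <<'E'
from h import *
where()
E
```

```text
splitter-frame tcp [1.000e-04 1.462e-01] [0.5488 0.1614 0.0123]
```

Left pan is seated: the TCP stopped at y = 146 mm with 20 N, exactly the expected contact distance. I back off, lift, and cross in front of the splitter to the right pan.

>>> servo_tool:
  targets:
    - {"xyz": [0,-0.015,0],"twist": [0,0,0],"jaw": 1}
    - {"xyz": [0,-0.04,0],"twist": [0,0,0],"jaw": 1}
    - {"xyz": [0,-0.06,-0.01],"twist": [0,0,0],"jaw": 1}
    - {"xyz": [0,-0.06,-0.05],"twist": [0,0,0],"jaw": 1}
    - {"xyz": [0,-0.06,-0.09],"twist": [0,0,0],"jaw": 0.6}
    - {"xyz": [-0.01,-0.06,-0.13],"twist": [0,0,-0.1],"jaw": 0.6}
    - {"xyz": [-0.04,-0.06,-0.15],"twist": [0,0,-0.22],"jaw": 0.6}
    - {"xyz": [-0.08,-0.06,-0.15],"twist": [0,0,-0.34],"jaw": 0.6}
    - {"xyz": [-0.12,-0.06,-0.15],"twist": [0,0,-0.46],"jaw": 0.6}
    - {"xyz": [-0.155,-0.05,-0.15],"twist": [0,0,-0.58],"jaw": 0.6}
    - {"xyz": [-0.17,-0.02,-0.15],"twist": [0,0,-0.7],"jaw": 0.6}
    - {"xyz": [-0.17,0.02,-0.15],"twist": [0,0,-0.82],"jaw": 0.6}

```text
clock: 8.4
tcp_pos: [0.3792, 0.1184, 0.1621]
orientation: [-0.0, 0.887, 0.461, -0.001]
wrist_force: [1.1, -0.1, 0.7]
finger_gap: 0.0508
```

```bash
python3 - <<'E'
from h import *
where();go(-.16,-.152,.16,np.pi/2)
E
```

```text
splitter-frame tcp [-0.174   0.1294] [0.3792 0.1184 0.1621]
world [ 0.436 -0.158  0.16 ] shift [-0.1937  0.2047  0.0022] twist [-0.002  0.002 -0.763] t 8.4
```

>>> servo_tool:
  targets:
    - {"xyz": [-0.194,0.2,0],"twist": [0,0,-0.763],"jaw": 0.6}
    - {"xyz": [-0.194,0.2,0],"twist": [0,0,-0.763],"jaw": 0.6}
    - {"xyz": [-0.194,0.2,0],"twist": [0,0,-0.763],"jaw": 0.6}
    - {"xyz": [-0.194,0.2,0],"twist": [0,0,-0.763],"jaw": 0.6}
    - {"xyz": [-0.194,0.2,0],"twist": [0,0,-0.763],"jaw": 0.6}
    - {"xyz": [-0.194,0.2,0],"twist": [0,0,-0.763],"jaw": 0.6}
    - {"xyz": [-0.194,0.2,0],"twist": [0,0,-0.763],"jaw": 0.6}
    - {"xyz": [-0.194,0.2,0],"twist": [0,0,-0.763],"jaw": 0.6}
    - {"xyz": [-0.194,0.2,0],"twist": [0,0,-0.763],"jaw": 0.6}
    - {"xyz": [-0.194,0.2,0],"twist": [0,0,-0.763],"jaw": 0.6}

```text
clock: 9.23
tcp_pos: [0.4331, -0.1575, 0.162]
orientation: [-0.0, 0.657, 0.754, -0.0]
wrist_force: [-0.6, 0.8, -0.5]
finger_gap: 0.0516
```

```bash
python3 - <<'E'
from h import *
where();go(-.157,-.152,.015,np.pi/2)
E
```

```text
splitter-frame tcp [-0.1625 -0.1514] [ 0.4331 -0.1575  0.162 ]
world [ 0.439 -0.157  0.015] shift [-0.0004  0.0056  0.147 ] twist [-0.001  0.    -0.015] t 9.2333
```

>>> servo_tool:
  targets:
    - {"xyz": [0,0,0.04],"twist": [0,0,-0.015],"jaw": 0.6}
    - {"xyz": [0,0,0.075],"twist": [0,0,-0.015],"jaw": 0.6}
    - {"xyz": [0,0,0.105],"twist": [0,0,-0.015],"jaw": 0.6}
    - {"xyz": [0,0,0.13],"twist": [0,0,-0.015],"jaw": 0.6}
    - {"xyz": [0,0,0.142],"twist": [0,0,-0.015],"jaw": 0.6}
    - {"xyz": [0,0,0.147],"twist": [0,0,-0.015],"jaw": 0.6}
    - {"xyz": [0,0,0.147],"twist": [0,0,-0.015],"jaw": 0.6}
    - {"xyz": [0,0,0.147],"twist": [0,0,-0.015],"jaw": 0.6}

```text
clock: 9.9
tcp_pos: [0.4336, -0.1549, 0.0158]
orientation: [0.0, 0.649, 0.76, -0.0]
wrist_force: [-0.0, 0.1, -0.1]
finger_gap: 0.0512
```

```bash
python3 - <<'E'
from h import *
where();go(-.095,-.152,.015,np.pi/2)
E
```

```text
splitter-frame tcp [-0.1616 -0.1489] [ 0.4336 -0.1549  0.0158]
world [ 0.5   -0.148  0.015] shift [-0.0034  0.0666  0.0008] twist [0.    0.    0.005] t 9.9
```

>>> servo_tool:
  targets:
    - {"xyz": [0,0.012,0],"twist": [0,0,0],"jaw": 0.6}
    - {"xyz": [0,0.02,0],"twist": [0,0,0],"jaw": 0.6}
    - {"xyz": [0,0.025,0],"twist": [0,0,0],"jaw": 0.6}
    - {"xyz": [0,0.03,0],"twist": [0,0,0],"jaw": 0.6}
    - {"xyz": [0,0.035,0],"twist": [0,0,0],"jaw": 0.6}
    - {"xyz": [0,0.04,0],"twist": [0,0,0],"jaw": 0.6}
    - {"xyz": [0,0.045,0],"twist": [0,0,0],"jaw": 0.6}
    - {"xyz": [0,0.05,0],"twist": [0,0,0],"jaw": 0.6}
    - {"xyz": [0,0.055,0],"twist": [0,0,0],"jaw": 0.6}
    - {"xyz": [0,0.06,0],"twist": [0,0,0],"jaw": 0.6}
    - {"xyz": [0,0.064,0],"twist": [0,0,0],"jaw": 0.6}
    - {"xyz": [0,0.066,0],"twist": [0,0,0],"jaw": 0.6}

```text
clock: 10.9
tcp_pos: [0.4997, -0.1452, 0.0152]
orientation: [0.0, 0.65, 0.76, 0.0]
wrist_force: [-3.5, 0.9, 1.7]
finger_gap: 0.0512
```

```bash
python3 - <<'E'
from h import *
where()
c=cam('top');cv2.imwrite('pics/t2.png',cv2.resize(c['img'][120:300,110:370],None,fx=3,fy=3))
E
```

```text
splitter-frame tcp [-0.0948 -0.1494] [ 0.4997 -0.1452  0.0152]
```

View pics/t2.png

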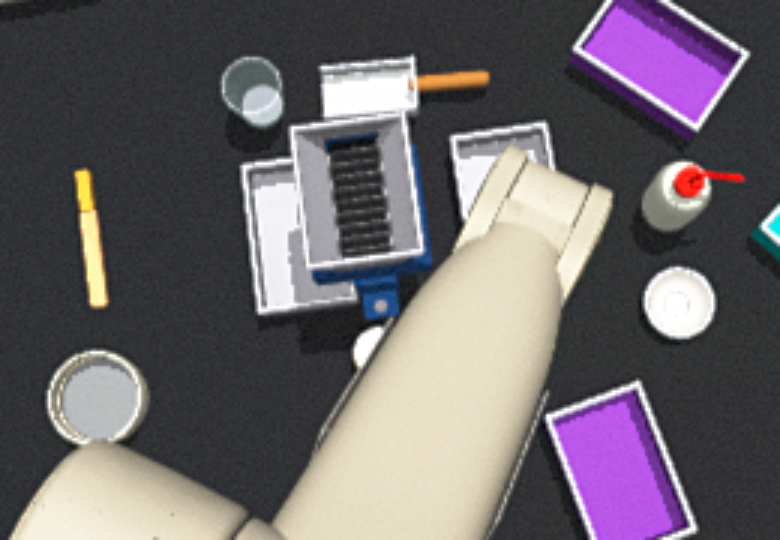

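The left pan's long wall now reaches under the chutes. The right pan has squared up, with its far edge at about (450,135) to (550,125) in the crop. I'll check the outer wall's position before going round.

```bash
python3 - <<'E'
from h import *
c=dict(np.load('top0.npz'))
for u,v in((451,135),(549,124),(555,165),(460,215)):
    w=ray(c,110+u/3,120+v/3,.05);print((rot(-A)@(w[:2]-S0)).round(4))
E
```

```text
[ 0.0872 -0.1084]
[ 0.0846 -0.2221]
[ 0.0357 -0.2216]
[-0.0071 -0.1056]
```

>>> servo_tool:
  targets:
    - {"xyz": [0,-0.03,0],"twist": [0,0,0],"jaw": 0.6}
    - {"xyz": [0,-0.035,-0.03],"twist": [0,0,0],"jaw": 0.6}
    - {"xyz": [0,-0.035,-0.07],"twist": [0,0,0],"jaw": 0.6}
    - {"xyz": [-0.02,-0.02,-0.1],"twist": [0,0,0.1],"jaw": 0.6}
    - {"xyz": [-0.04,0,-0.1],"twist": [0,0,0.22],"jaw": 0.6}
    - {"xyz": [-0.06,0.03,-0.1],"twist": [0,0,0.34],"jaw": 0.6}
    - {"xyz": [-0.06,0.06,-0.1],"twist": [0,0,0.46],"jaw": 0.6}
    - {"xyz": [-0.06,0.09,-0.1],"twist": [0,0,0.58],"jaw": 0.6}
    - {"xyz": [-0.06,0.096,-0.1],"twist": [0,0,0.7],"jaw": 0.6}
    - {"xyz": [-0.06,0.096,-0.1],"twist": [0,0,0.82],"jaw": 0.6}
    - {"xyz": [-0.06,0.096,-0.1],"twist": [0,0,0.94],"jaw": 0.6}
    - {"xyz": [-0.06,0.096,-0.1],"twist": [0,0,1.06],"jaw": 0.6}

```text
clock: 11.95
tcp_pos: [0.6043, -0.1898, 0.1152]
orientation: [0.001, 0.946, 0.325, 0.001]
wrist_force: [-1.2, -0.3, 0.2]
finger_gap: 0.0512
```

```bash
python3 - <<'E'
from h import *
where();go(0,-.235,.012,0)
E
```

```text
splitter-frame tcp [ 0.0019 -0.2093] [ 0.6043 -0.1898  0.1152]
world [ 0.606 -0.215  0.012] shift [-0.0144  0.0214  0.1032] twist [ 0.001 -0.002  0.51 ] t 11.95
```

>>> servo_tool:
  targets:
    - {"xyz": [0,0,0],"twist": [0,0,0.12],"jaw": 1}
    - {"xyz": [0,0,0],"twist": [0,0,0.24],"jaw": 1}
    - {"xyz": [-0.008,0.012,0],"twist": [0,0,0.36],"jaw": 1}
    - {"xyz": [-0.019,0.03,0],"twist": [0,0,0.48],"jaw": 1}
    - {"xyz": [-0.019,0.03,0],"twist": [0,0,0.51],"jaw": 1}
    - {"xyz": [-0.019,0.03,0.02],"twist": [0,0,0.51],"jaw": 1}
    - {"xyz": [-0.019,0.03,0.045],"twist": [0,0,0.51],"jaw": 1}
    - {"xyz": [-0.019,0.03,0.07],"twist": [0,0,0.51],"jaw": 1}
    - {"xyz": [-0.019,0.03,0.09],"twist": [0,0,0.51],"jaw": 1}
    - {"xyz": [-0.019,0.03,0.103],"twist": [0,0,0.51],"jaw": 1}
    - {"xyz": [-0.019,0.03,0.103],"twist": [0,0,0.51],"jaw": 1}
    - {"xyz": [-0.019,0.03,0.103],"twist": [0,0,0.51],"jaw": 1}

```text
clock: 12.95
tcp_pos: [0.6066, -0.2248, 0.0117]
orientation: [-0.0, 0.997, 0.078, -0.0]
wrist_force: [0.0, 0.0, 0.0]
finger_gap: 0.0856
```

```bash
python3 - <<'E'
from h import *
where();go(0,-.146,.012,0)
E
```

```text
splitter-frame tcp [-0.0011 -0.2442] [ 0.6066 -0.2248  0.0117]
world [ 0.593 -0.128  0.012] shift [ 0.0017 -0.0982 -0.0003] twist [-0.     0.     0.005] t 12.95
```

>>> servo_tool:
  targets:
    - {"xyz": [0,-0.01,0],"twist": [0,0,0.003],"jaw": 1}
    - {"xyz": [0,-0.017,0],"twist": [0,0,0.003],"jaw": 1}
    - {"xyz": [0,-0.024,0],"twist": [0,0,0.003],"jaw": 1}
    - {"xyz": [0,-0.031,0],"twist": [0,0,0.003],"jaw": 1}
    - {"xyz": [0,-0.038,0],"twist": [0,0,0.003],"jaw": 1}
    - {"xyz": [0,-0.045,0],"twist": [0,0,0.003],"jaw": 1}
    - {"xyz": [0,-0.052,0],"twist": [0,0,0.003],"jaw": 1}
    - {"xyz": [0,-0.059,0],"twist": [0,0,0.003],"jaw": 1}
    - {"xyz": [0,-0.066,0],"twist": [0,0,0.003],"jaw": 1}
    - {"xyz": [0,-0.073,0],"twist": [0,0,0.003],"jaw": 1}
    - {"xyz": [0,-0.08,0],"twist": [0,0,0.003],"jaw": 1}
    - {"xyz": [0,-0.085,0],"twist": [0,0,0.003],"jaw": 1}

```text
clock: 13.95
tcp_pos: [0.5941, -0.1407, 0.0135]
orientation: [0.001, 0.997, 0.077, 0.001]
wrist_force: [0.3, -5.5, 3.6]
finger_gap: 0.0855
```

>>> servo_tool:
  targets:
    - {"xyz": [0,-0.003,0],"twist": [0,0,0],"jaw": 1}
    - {"xyz": [0,-0.005,0],"twist": [0,0,0],"jaw": 1}
    - {"xyz": [0,-0.007,0],"twist": [0,0,0],"jaw": 1}
    - {"xyz": [0,-0.009,0],"twist": [0,0,0],"jaw": 1}
    - {"xyz": [0,-0.01,0],"twist": [0,0,0],"jaw": 1}
    - {"xyz": [0,-0.01,0],"twist": [0,0,0],"jaw": 1}

```text
clock: 14.45
tcp_pos: [0.5916, -0.1307, 0.0122]
orientation: [-0.0, 0.997, 0.077, 0.0]
wrist_force: [1.3, -3.4, 3.2]
finger_gap: 0.0855
```

>>> servo_tool:
  targets:
    - {"xyz": [0,-0.001,0],"twist": [0,0,0],"jaw": 1}
    - {"xyz": [0,-0.002,0],"twist": [0,0,0],"jaw": 1}
    - {"xyz": [0,-0.003,0],"twist": [0,0,0],"jaw": 1}
    - {"xyz": [0,-0.003,0],"twist": [0,0,0],"jaw": 1}

```text
clock: 14.78
tcp_pos: [0.5909, -0.1279, 0.0122]
orientation: [-0.0, 0.997, 0.077, -0.0]
wrist_force: [1.5, -3.9, 2.2]
finger_gap: 0.0852
```

```bash
python3 - <<'E'
from h import *
where()
E
```

```text
splitter-frame tcp [-0.002  -0.1461] [ 0.5909 -0.1279  0.0122]
```

>>> servo_tool:
  targets:
    - {"xyz": [0,-0.001,0],"twist": [0,0,0],"jaw": 1}
    - {"xyz": [0,-0.002,0],"twist": [0,0,0],"jaw": 1}
    - {"xyz": [0,-0.002,0],"twist": [0,0,0],"jaw": 1}

```text
clock: 15.03
tcp_pos: [0.5907, -0.1278, 0.0122]
orientation: [0.002, 0.997, 0.076, -0.0]
wrist_force: [-0.6, -10.6, 2.4]
finger_gap: 0.0856
```

>>> servo_tool:
  targets:
    - {"xyz": [0,-0.001,0],"twist": [0,0,0],"jaw": 1}
    - {"xyz": [0,-0.002,0],"twist": [0,0,0],"jaw": 1}
    - {"xyz": [0,-0.002,0],"twist": [0,0,0],"jaw": 1}

```text
clock: 15.28
tcp_pos: [0.5907, -0.1279, 0.0123]
orientation: [0.004, 0.997, 0.076, -0.0]
wrist_force: [0.1, -16.7, -0.6]
finger_gap: 0.0855
```

>>> servo_tool:
  targets:
    - {"xyz": [0,-0.001,0],"twist": [0,0,0],"jaw": 1}
    - {"xyz": [0,-0.002,0],"twist": [0,0,0],"jaw": 1}
    - {"xyz": [0,-0.002,0],"twist": [0,0,0],"jaw": 1}

```text
clock: 15.53
tcp_pos: [0.5908, -0.1279, 0.0124]
orientation: [0.005, 0.997, 0.075, -0.0]
wrist_force: [-0.2, -23.3, -1.7]
finger_gap: 0.0855
```

```bash
python3 - <<'E'
from h import *
where()
E
```

```text
splitter-frame tcp [-0.0022 -0.1461] [ 0.5908 -0.1279  0.0124]
```

Right pan is seated too, at -146 mm with 23 N. I back off, lift and move the arm back towards the robot for a check.

>>> servo_tool:
  targets:
    - {"xyz": [0,0.015,0],"twist": [0,0,0],"jaw": 1}
    - {"xyz": [0,0.04,0],"twist": [0,0,0],"jaw": 1}
    - {"xyz": [0,0.06,-0.01],"twist": [0,0,0],"jaw": 1}
    - {"xyz": [0,0.06,-0.05],"twist": [0,0,0],"jaw": 1}
    - {"xyz": [0,0.06,-0.09],"twist": [0,0,0],"jaw": 1}
    - {"xyz": [0,0.06,-0.13],"twist": [0,0,0],"jaw": 1}
    - {"xyz": [-0.02,0.07,-0.17],"twist": [0,0,0],"jaw": 1}
    - {"xyz": [-0.06,0.08,-0.19],"twist": [0,0,0],"jaw": 1}
    - {"xyz": [-0.1,0.09,-0.2],"twist": [0,0,0],"jaw": 1}
    - {"xyz": [-0.14,0.1,-0.2],"twist": [0,0,0],"jaw": 1}
    - {"xyz": [-0.17,0.12,-0.2],"twist": [0,0,0],"jaw": 1}
    - {"xyz": [-0.2,0.14,-0.2],"twist": [0,0,0],"jaw": 1}

```text
clock: 16.53
tcp_pos: [0.4116, -0.2893, 0.2118]
orientation: [-0.002, 0.997, 0.078, -0.0]
wrist_force: [0.4, -0.5, -0.7]
finger_gap: 0.0854
```

>>> servo_tool:
  targets:
    - {"xyz": [-0.03,0.03,0],"twist": [0,0,0],"jaw": 1}
    - {"xyz": [-0.06,0.06,0],"twist": [0,0,0],"jaw": 1}
    - {"xyz": [-0.08,0.09,0],"twist": [0,0,0],"jaw": 1}
    - {"xyz": [-0.1,0.12,0],"twist": [0,0,0],"jaw": 1}
    - {"xyz": [-0.11,0.14,0],"twist": [0,0,0],"jaw": 1}
    - {"xyz": [-0.11,0.14,0],"twist": [0,0,0],"jaw": 1}
    - {"xyz": [-0.11,0.14,0],"twist": [0,0,0],"jaw": 1}

```text
clock: 17.12
tcp_pos: [0.3262, -0.4455, 0.2107]
orientation: [-0.002, 0.997, 0.076, 0.0]
wrist_force: [-0.2, 1.0, -0.7]
finger_gap: 0.0855
```

```bash
python3 - <<'E'
from h import *
c=cam('top');im=c['img'];P=cloud(c);Z=P[...,2]
cv2.imwrite('pics/t3.png',cv2.resize(im[120:300,110:370],None,fx=3,fy=3))
hsv=cv2.cvtColor(im,cv2.COLOR_BGR2HSV);a=np.load('top0.npz')['img']
print('moved px elsewhere',[(n,int(cv2.absdiff(im,a)[y0:y1,x0:x1].max(2).__gt__(40).sum())) for n,x0,x1,y0,y1 in(('jar',226,248,228,250),('beaker',182,206,137,163),('brush',132,148,174,224),('dish',322,350,206,234),('sieve',124,160,235,270),('bottle',320,360,172,198),('scoop',215,275,138,155))])
# visible rim points (depth) in splitter frame
Q=(P[...,:2]-S0)@rot(A); m=(Z>.042)&(Z<.06)
for sg in(1,-1):
    k=m&(sg*Q[...,1]>.068)&(sg*Q[...,1]<.16)&(abs(Q[...,0])<.11)
    q=Q[k]; o=q[sg*q[:,1]>.125]; f=np.polyfit(o[:,0],o[:,1],1)
    print(sg,len(q),'x',np.percentile(q[:,0],[1,99]).round(4),'outer wall y0,slope',f[1].round(4),f[0].round(4))
    vx,vy,x0,y0=cv2.fitLine(o.astype(np.float32),cv2.DIST_HUBER,0,.001,.001).ravel();print('slope',vy/vx)
print(env.get_state()['clock'])
E
```

```text
moved px elsewhere [('jar', 0), ('beaker', 0), ('brush', 0), ('dish', 0), ('sieve', 0), ('bottle', 0), ('scoop', 0)]
1 135 x [-0.0848  0.0863] outer wall y0,slope 0.1327 -0.0007
slope -0.0015303023
-1 134 x [-0.0844  0.087 ] outer wall y0,slope -0.133 0.0006
slope 0.00059491565
17.1667
```

View pics/t3.png

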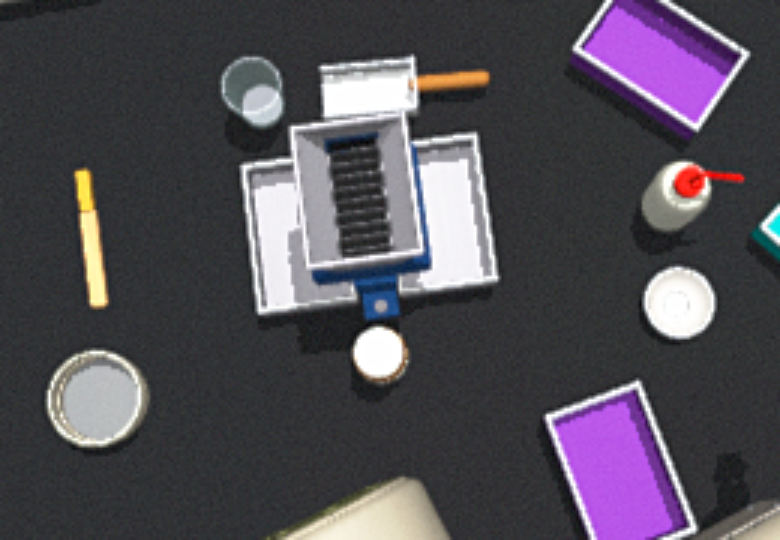

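Both pans sit flush and parallel: outer walls at y = ±133 mm along the wall's mid-line (133.5 expected), slope below 0.002, and x from about -85 to +87 mm. None of the bystanders has moved and the arm is clear, so I hand in.

```bash
python3 -c "
from workcell import env
print(env.hand_in())"
```

```text
the job is handed in; nothing more can be done
None
```

I pushed both catch pans home with the open gripper, first along the splitter's x to centre and square them, then sideways until each stopped against the pedestal. The contact force was about 21 N on the left and 23 N on the right. The job is handed in, with the robot clock at about 17 s of the 72 s allowed.

The last top-camera check put both pans within the limits:

| Check | Left pan | Right pan | Limit |
|---|---|---|---|
| Outer wall mid-line, from splitter centre line | 132.7 mm | 133.0 mm | 133.5 mm at home, ±4 mm |
| Angle to splitter | below 0.002 rad | below 0.001 rad | 0.04 rad |
| Centre offset in x | about 1 mm | about 1 mm | 15 mm |

- **Bystanders:** comparing pictures from before and after, none of the seven had changed.
- **Arm:** it was well clear of everything at hand-in.
- **Problems:** one move call was refused because I left out a key, so nothing moved. No check failed or disagreed. The hand-in itself gives no verdict.

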